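Cover the three topping pots with their own lids

ROBOT

A 6-joint arm with a two-finger parallel gripper is mounted at the origin on the work surface. World frame = base frame: x ahead of the robot, y to its left, z up, the work surface at z = 0. Lengths are in mm, angles in rad, forces in N, time in s.
With the tool pointing down it reaches from about 275 to 1000 mm from the base axis. Payload 8.4 kg.
Tool frame: the origin (TCP) lies midway between the tips of the shut fingers; the grasp point (between the pads) lies 19 mm behind it; z points along the fingers, y is the line along which they close (so a half turn about z gives the same grasp; the last joint's range is limited). The gripper opens to 85 mm and grips with 20 to 120 N. Pads are 22 mm wide; open, the fingers measure 114 mm over their backs; the gripper's body (76 mm by 85 mm) begins 54 mm behind the grasp point. The pads swing forward as they close: fully open they stand 13 mm farther back than shut.
Start: joints at [-1.324, 0.353, 1.633, -0, 1.155, -0.002], TCP at [153.899, -605.758, 231.281] pointing down, gripper open.
Joint ranges: [-2.63, 2.63], [-0.92, 2.1], [0.06, 2.66], [-1.3, 4.44], [0, 2.69], [-3.02, 3.02]. Speed limits (rad/s): [2.22, 2.22, 2.79, 3.14, 3.14, 3.14].

INTERFACE

Orientations are given as [roll, pitch, yaw] about the fixed x, y, z axes, in that order (R = Rz(yaw) Ry(pitch) Rx(roll)).
In Python, from rig import monitor, imaging, r gives the robot as it stands.
- The arm moves only by the tool drive_tool, never from a script. Its argument "plan" is a list of rows, each an object of numbers: "x", "y", "z": the shift along the tool's x, y, z in units of 50 mm (1.0 is 50 mm); "ax", "ay", "az": the turn, a rotation vector about the tool's x, y, z in units of 6 degrees (1.0 is 6 degrees); "hand": the finger opening in mm, from 0 to 85.4. In form: [{"x": .., "y": .., "z": .., "ax": .., "ay": .., "az": .., "hand": ..}, ...]. A call has 1 to 8 rows; each row is the pose to reach, as a shift and turn from the pose commanded when the call began, along the tool's axes at that moment; what a row does not reach only later rows make up. A row lasts 1/10 s, in which the tool goes at most 50 mm and 8.59 degrees, less where a joint would pass 70% of its speed; a pose out of reach is approached as far as the arm can. A call with a gripper value outside its range is refused whole. The fingers move at their own pace and stop on an object; "grip_force" is the grip in N (left out, the last holds). Time passes only in rows, so rows that repeat a pose let the fingers close. It gives the time, the measured TCP pose, the force, the opening and the grip force at its end, in the units of the state.
- monitor.sense(): the state, without advancing time (a new reading comes with each control period).
- imaging.grab_frame(name): name is "scene" or "top" or "wrist"; returns the picture (480x640x3 uint8, red, green, blue); there is no depth.
- imaging.camera_info(name): a dict with "mtx" (3x3 intrinsics, pixels), "R" (3x3) and "t" (3): a world point X has camera coordinates R X + t. Camera axes: x right, y down, z forward; pixel columns grow to the right and rows downward; lengths in mm; the calibration is good to about 2 mm. A picture is of the moment at which its call begins: read the wrist's pose just before it. camera_info takes no time and is no camera call; for the wrist camera it gives the pose at the moment of the call.
- r.sign_off(): hands the job in; it is judged then, once.
The state is a dict: "clock": time; "qpos": joint angles; "qvel": joint speeds; "joint_efforts": joint torques, N m; "eef_pos": TCP position; "tcp_rot": TCP orientation; "contact_force": force on the tool from outside, world axes, zero at the start; "wrist_torque": the same for the moment, N m; "opening": opening from 0.0 (shut) to 1.0 (fully open); "grasp_force": force on a finger pad.
Only numpy, scipy, OpenCV 4.12 (cv2) and the standard library are available. Lean on these libraries where they do the work, as an engineer would, in place of code of your own. Each camera call takes 0.05 s, during which the arm holds its last target. There are 200 camera calls.

TASK

The washed topping pots are standing open on the drying mat. Cover each of the three round pots with the round lid of its own size from the chopping board, setting each lid down fully seated with its disc flat on the rim, not dropped. Leave the pots where they stand, and do not disturb the square lid, the bagels or the jar.

Things in the scene. Friction and masses are not known exactly. Their poses are not given: they have to be found in the camera images.
- small_lid: small round steel pot lid with a black cylindrical knob, starting right way up on the red chopping board (18 mm thick). Origin: centre of the underside; z up through the knob. From the underside: a solid round plug 38 mm across and 8 mm deep (its lower edge bevelled 5 mm), then a disc 68 mm across and 4 mm thick (8 to 12 mm above the origin), then the knob, 22 mm across and 30 mm tall (12 to 42 mm above the origin).
- small_pot: small open white ceramic pot, round, straight-sided, empty, standing loose on the grey drying mat (6 mm thick). 60 mm across outside, 52 mm inside, 50 mm tall. Origin: centre of its underside; z up. With its lid fully seated the plug is inside the mouth (7 mm of play all round), the disc rests on the rim, and the lid's origin is 42 mm above the pot's origin.
- medium_lid: medium round steel pot lid with a black cylindrical knob, starting right way up on the red chopping board (18 mm thick). Origin: centre of the underside; z up through the knob. From the underside: a solid round plug 58 mm across and 8 mm deep (its lower edge bevelled 5 mm), then a disc 88 mm across and 4 mm thick (8 to 12 mm above the origin), then the knob, 22 mm across and 30 mm tall (12 to 42 mm above the origin).
- medium_pot: medium open white ceramic pot, round, straight-sided, empty, standing loose on the grey drying mat (6 mm thick). 80 mm across outside, 72 mm inside, 60 mm tall. Origin: centre of its underside; z up. With its lid fully seated the plug is inside the mouth (7 mm of play all round), the disc rests on the rim, and the lid's origin is 52 mm above the pot's origin.
- large_lid: large round steel pot lid with a black cylindrical knob, starting right way up on the red chopping board (18 mm thick). Origin: centre of the underside; z up through the knob. From the underside: a solid round plug 78 mm across and 8 mm deep (its lower edge bevelled 5 mm), then a disc 108 mm across and 4 mm thick (8 to 12 mm above the origin), then the knob, 22 mm across and 30 mm tall (12 to 42 mm above the origin).
- large_pot: large open white ceramic pot, round, straight-sided, empty, standing loose on the grey drying mat (6 mm thick). 100 mm across outside, 92 mm inside, 70 mm tall. Origin: centre of its underside; z up. With its lid fully seated the plug is inside the mouth (7 mm of play all round), the disc rests on the rim, and the lid's origin is 62 mm above the pot's origin.
- square_lid: square steel lid, 84 by 84 mm, with the same black knob (top 42 mm above the underside); belongs to none of the pots here, stays on the chopping board. Origin: centre of its underside
- seeded_bagel: loose bagel with pale seeds, 96 mm across, 36 mm tall, on the chopping board; stays. Origin: centre of its underside
- plain_bagel: loose bagel without seeds, 96 mm across, 36 mm tall, on the chopping board; stays. Origin: centre of its underside
- jar: closed amber glass jar with a black cap, 56 mm across, 80 mm tall, standing on the drying mat; stays. Origin: centre of its underside
Mind the look-alikes: they are no part of the job. Leave any turquoise or yellow look-alike of the small_lid alone.

How it is judged (in metres and radians):
At the end, for the whole second after the job is handed in: Each round lid sits on the pot of its size: centres within 10 mm horizontally, lid at its seated height (4 mm below to 3 mm above it), lid and pot upright within 0.08 rad and at rest (under 0.02 m/s); every pot, the square lid, both bagels and the jar within 30 mm of where they started (horizontal distance between small_lid and small_pot below 0.01 m and z of small_lid in the frame of small_pot between 0.038 and 0.045 m and angle between each of small_lid, small_pot, medium_lid, medium_pot, large_lid, large_pot's own z axis and vertical below 0.08 rad and linear speed of each of small_lid, small_pot, medium_lid, medium_pot, large_lid, large_pot below 0.02 m/s and distance of each of small_pot, medium_pot, large_pot, square_lid, seeded_bagel, plain_bagel, jar from where it was at the start of the episode below 0.03 m and horizontal distance between medium_lid and medium_pot below 0.01 m and z of medium_lid in the frame of medium_pot between 0.048 and 0.055 m and horizontal distance between large_lid and large_pot below 0.01 m and z of large_lid in the frame of large_pot between 0.058 and 0.065 m); the robot touches nothing.
It fails at once if a round lid is dropped (falls free by more than about 25 mm) ((linear speed of small_lid above 0.7 m/s and contact force between small_lid and the arm below 0.05 N and contact force between small_lid and the fingers below 0.05 N) or (linear speed of medium_lid above 0.7 m/s and contact force between medium_lid and the arm below 0.05 N and contact force between medium_lid and the fingers below 0.05 N) or (linear speed of large_lid above 0.7 m/s and contact force between large_lid and the arm below 0.05 N and contact force between large_lid and the fingers below 0.05 N)).
It fails at once if a pot is shifted by more than 30 mm (distance of any of small_pot, medium_pot, large_pot from where it was at the start of the episode above 0.03 m).
It fails at once if the square lid, a bagel or the jar is moved by more than 30 mm (distance of any of square_lid, seeded_bagel, plain_bagel, jar from where it was at the start of the episode above 0.03 m).
It also fails if it takes over 99 s, if anything falls off the work surface, if the arm or the gripper's body presses on something with over 40 N, if the wrist force passes 120 N, or if a joint passes its speed limit or range.

## Working session

There is one attempt and no reset: what is moved stays moved. The work goes in short steps, Python scripts to look and compute and a tool call to move; the robot and the scene stay as the last step left them, time stands still between calls to the robot, and variables do not carry over. Pictures are saved under pics/ and viewed, at most 14 in all, crops included, and the job is handed in when it is done.

Besides the shell and the picture viewer there is one more tool, called after ">>>" as name(argument=value, ...), one argument or row to a line, values as JSON. drive_tool: Moves the arm, as the interface text tells. Its arguments: {"type":"object","properties":{"plan":{"type":"array","items":{"type":"object","properties":{"x":{"type":"number"},"y":{"type":"number"},"z":{"type":"number"},"ax":{"type":"number"},"ay":{"type":"number"},"az":{"type":"number"},"hand":{"type":"number"}}}},"grip_force":{"type":"number"}},"required":["plan"]}

```bash
mkdir -p pics
python3 - <<'E'
from rig import monitor, imaging, r
import cv2, json
for n in ("top","scene"):
    im=imaging.grab_frame(n); cv2.imwrite(f"pics/{n}0.png",im[:,:,::-1])
    c=imaging.camera_info(n); print(n,c)
s=monitor.sense();print(s)
E
```

```text
top {'mtx': array([[498.83136089,   0.        , 321.8838644 ],
       [  0.        , 498.83136089, 245.4797864 ],
       [  0.        ,   0.        ,   1.        ]]), 'R': array([[ 0.02168341, -0.99966929,  0.01382557],
       [-0.99821029, -0.02241851, -0.0554403 ],
       [ 0.05573192, -0.01259869, -0.99836628]]), 't': array([-38.13501664, 429.28650923, 963.28443444])}
scene {'mtx': array([[544.57490073,   0.        , 318.84091383],
       [  0.        , 544.57490073, 235.40006159],
       [  0.        ,   0.        ,   1.        ]]), 'R': array([[-0.55735583,  0.83010847,  0.01656519],
       [ 0.54529349,  0.38102345, -0.74664324],
       [-0.62610661, -0.40711308, -0.66501839]]), 't': array([ 262.99545111, -189.18168732, 1320.52274467])}
{'clock': 0.1, 'qpos': array([-1.32440009e+00,  3.53616775e-01,  1.63404327e+00,  3.46356526e-06,
        1.15516894e+00, -2.39221706e-03]), 'qvel': array([-5.54495538e-05,  1.77894313e-04, -2.11346862e-03,  2.55913267e-04,
        1.17386916e-04, -3.95077098e-04]), 'joint_efforts': array([-5.46566716e-04, -6.06356478e+01, -3.42819965e+01,  1.35891571e-05,
        4.13124319e-03, -5.76575886e-06]), 'eef_pos': array([ 153.79960244, -605.35868651,  230.62013362]), 'tcp_rot': array([-3.14035633e+00, -6.12453280e-06,  2.48787047e-01]), 'contact_force': array([-0.50783116,  0.65350041, -0.30277248]), 'wrist_torque': array([-0.01601175,  0.03089369, -0.01434018]), 'grasp_force': 0.0, 'opening': 1.0033125358711041}
```

View pics/top0.png

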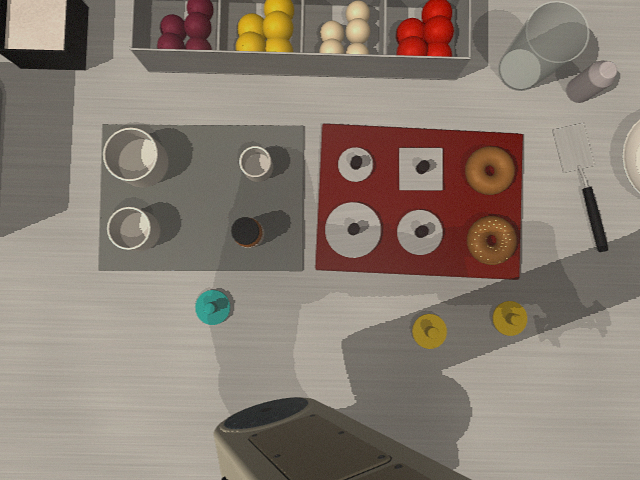

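View pics/scene0.png

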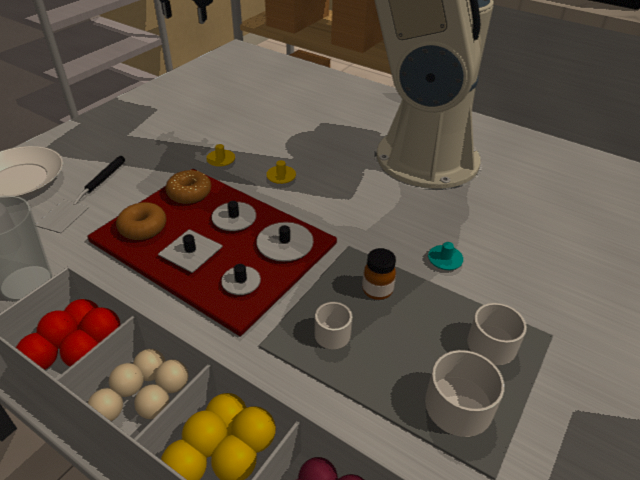

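```bash
cat > h.py <<'E'
from rig import monitor, imaging, r
import cv2, numpy as np
def w(cam,u,v,z):
    R,t,K=cam["R"],np.array(cam["t"]),cam["mtx"]
    d=R.T@np.linalg.solve(K,[u,v,1.]); o=-R.T@t
    return o+d*(z-o[2])/d[2]
def px(cam,X):
    p=cam["mtx"]@(cam["R"]@np.array(X)+cam["t"]); return p[:2]/p[2]
E
python3 - <<'E'
from h import *
im=cv2.imread("pics/top0.png"); c=imaging.camera_info("top")
m=((im.min(2)>70)).astype(np.uint8); m[:,:318]=0;m[:,450:]=0;m[:135]=0;m[262:]=0
cs,_=cv2.findContours(m,cv2.RETR_EXTERNAL,cv2.CHAIN_APPROX_NONE)
for k in cs:
    if cv2.contourArea(k)>300:
        e=cv2.fitEllipse(k); print(np.round(e[0],1),np.round(e[1],1),w(c,*e[0],30).round(1), "diam",(e[1][0]+e[1][1])/2*930/498.8)
# predicted rim circles overlay
o=cv2.resize(im[115:280,95:310],None,fx=3.5,fy=3.5,interpolation=cv2.INTER_CUBIC)
for (u,v,z,rad) in [(131,155,76,50),(129,228,66,40),(256,163,56,30)]:
    X=w(c,u,v,z); print(X.round(1))
    for a in np.linspace(0,6.28,40):
        q=(px(c,X+[rad*np.cos(a),rad*np.sin(a),0])-[95,115]+.5)*3.5
        cv2.circle(o,tuple(int(i) for i in q),1,(0,0,255),-1)
cv2.imwrite("pics/pots.png",o)
E
```

```text
[419.4 231.9] [44.3 45.1] [ 459.4 -215.8   30. ] diam 83.38911351721671
[352.5 229.5] [54.9 55.6] [461.1 -86.7  30. ] diam 102.98877974558374
[420.6 168.7] [48.8 50.9] [ 582.7 -216.8   30. ] diam 93.01224244338756
[355.  164.1] [34.  34.5] [588.5 -89.2  30. ] diam 63.83170565319902
[584.9 326.2  76. ]
[451.3 327.8  66. ]
[580.2  99.2  56. ]
```

View pics/pots.png

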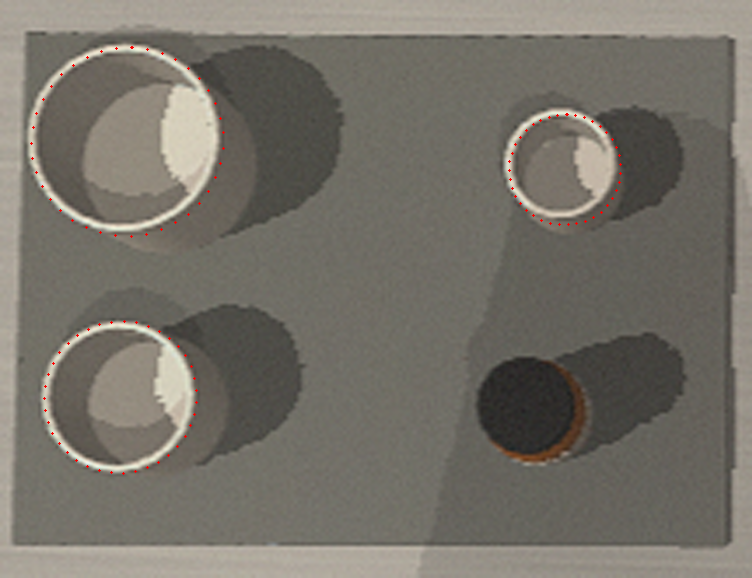

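The pots image shows rims centred at top-camera pixels of about (130.1,153.8) large, (128.2,227.6) medium and (255.1,161.1) small. The lids sit at (352.5,229.5) large, (419.4,231.9) medium and (355,164.1) small, and the jar is at about (245,231). I'll start with the medium lid.

Run:
```python
from h import *
c=imaging.camera_info("top")
for n,u,v,z in [("L",130.1,153.8,76),("M",128.2,227.6,66),("S",255.1,161.1,56)]: print(n,w(c,u,v,z).round(1))
```

```text
L [587.1 327.9  76. ]
M [452.  329.3  66. ]
S [583.7 101.   56. ]
```

>>> drive_tool(
  plan=[
    {"x":7.84,"y":-6.04,"z":1.0,"az":2.38,"hand":50},
    {"x":7.84,"y":-6.04,"z":1.0,"az":2.38,"hand":50},
    {"x":7.84,"y":-6.04,"z":1.0,"az":2.38,"hand":50},
    {"x":7.84,"y":-6.04,"z":1.0,"az":2.38,"hand":50},
    {"x":7.84,"y":-6.04,"z":1.0,"az":2.38,"hand":50},
    {"x":7.84,"y":-6.04,"z":1.0,"az":2.38,"hand":50},
    {"x":7.84,"y":-6.04,"z":1.0,"az":2.38,"hand":50},
    {"x":7.84,"y":-6.04,"z":1.0,"az":2.38,"hand":50},
  ],
)

```text
invalid input
```

>>> drive_tool(
  plan=[
    {"x":0.7,"y":-0.5,"z":0,"ax":0,"ay":0,"az":0.5,"hand":50},
    {"x":1.4,"y":-1.0,"z":0,"ax":0,"ay":0,"az":1,"hand":50},
    {"x":2.1,"y":-1.6,"z":0.2,"ax":0,"ay":0,"az":1.5,"hand":50},
    {"x":2.8,"y":-2.1,"z":0.4,"ax":0,"ay":0,"az":2,"hand":50},
    {"x":3.5,"y":-2.6,"z":0.6,"ax":0,"ay":0,"az":2.38,"hand":50},
    {"x":4,"y":-3,"z":0.8,"ax":0,"ay":0,"az":2.38,"hand":50},
    {"x":4,"y":-3,"z":0.8,"ax":0,"ay":0,"az":2.38,"hand":50},
  ],
  grip_force=60,
)

```text
clock: 0.8
eef_pos: [311.8, -407.4, 189.7]
tcp_rot: [-3.138, 0.001, 0.003]
contact_force: [0.5, -0.2, -0.4]
opening: 0.588
grasp_force: 0.0
```

>>> drive_tool(
  plan=[
    {"x":0.6,"y":-0.77,"z":0,"ax":0,"ay":0,"az":0,"hand":50},
    {"x":1.2,"y":-1.54,"z":0,"ax":0,"ay":0,"az":0,"hand":50},
    {"x":1.8,"y":-2.3,"z":0.3,"ax":0,"ay":0,"az":0,"hand":50},
    {"x":2.4,"y":-3.1,"z":0.7,"ax":0,"ay":0,"az":0,"hand":50},
    {"x":2.95,"y":-3.83,"z":1.2,"ax":0,"ay":0,"az":0,"hand":50},
    {"x":2.95,"y":-3.83,"z":1.2,"ax":0,"ay":0,"az":0,"hand":50},
    {"x":2.95,"y":-3.83,"z":1.2,"ax":0,"ay":0,"az":0,"hand":50},
    {"x":2.95,"y":-3.83,"z":1.2,"ax":0,"ay":0,"az":0,"hand":50},
  ],
)

```text
clock: 1.6
eef_pos: [458.2, -220.7, 131.7]
tcp_rot: [3.141, -0.0, -0.0]
contact_force: [0.0, -0.6, 0.1]
opening: 0.588
grasp_force: 0.0
```

Run:
```python
from h import *
s=monitor.sense();print(s["eef_pos"].round(1),s["tcp_rot"].round(4))
c=imaging.camera_info("wrist")
im=imaging.grab_frame("wrist"); cv2.imwrite("pics/w1.png",im[:,:,::-1])
print(px(c,[459.4,-215.8,60]),px(c,[461.1,-86.7,60]),px(c,[588.5,-89.2,60]))
```

```text
[ 458.2 -220.7  131.7] [ 3.141e+00 -1.000e-04 -4.000e-04]
[317.26563221 263.21609103] [105.13923689 261.03966707] [62.64316479 22.37142279]
```

View pics/w1.png

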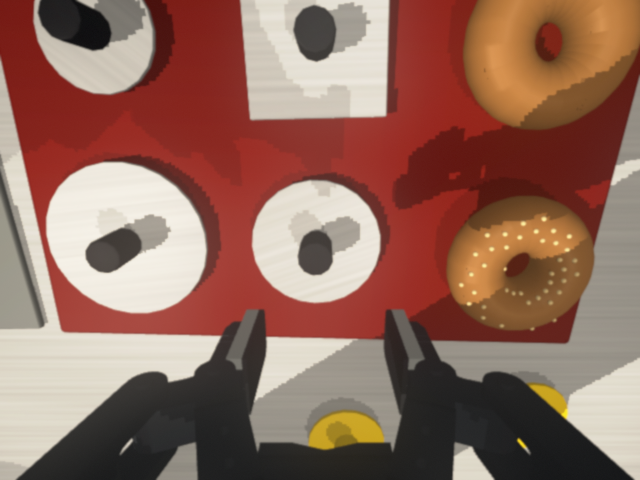

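The wrist picture shows the medium knob top at (315,261), large at (104,256) and small at (60,20). All are within 1–3 mm of the predictions. I'll descend onto the medium knob.

>>> drive_tool(
  plan=[
    {"x":0.05,"y":-0.1,"z":0.5,"ax":0,"ay":0,"az":0,"hand":50},
    {"x":0.05,"y":-0.1,"z":1.0,"ax":0,"ay":0,"az":0,"hand":50},
    {"x":0.05,"y":-0.1,"z":1.5,"ax":0,"ay":0,"az":0,"hand":50},
    {"x":0.05,"y":-0.1,"z":1.8,"ax":0,"ay":0,"az":0,"hand":50},
    {"x":0.05,"y":-0.1,"z":1.94,"ax":0,"ay":0,"az":0,"hand":50},
    {"x":0.05,"y":-0.1,"z":1.94,"ax":0,"ay":0,"az":0,"hand":50},
    {"x":0.05,"y":-0.1,"z":1.94,"ax":0,"ay":0,"az":0,"hand":15},
    {"x":0.05,"y":-0.1,"z":1.94,"ax":0,"ay":0,"az":0,"hand":15},
  ],
  grip_force=60,
)

```text
clock: 2.45
eef_pos: [461.5, -215.3, 35.3]
tcp_rot: [3.141, -0.002, -0.001]
contact_force: [-1.1, -1.1, 2.3]
opening: 0.252
grasp_force: 2.4
```

>>> drive_tool(
  plan=[
    {"x":0,"y":0,"z":0,"ax":0,"ay":0,"az":0,"hand":15},
    {"x":0,"y":0,"z":0,"ax":0,"ay":0,"az":0,"hand":15},
    {"x":0,"y":0,"z":0,"ax":0,"ay":0,"az":0,"hand":15},
    {"x":0,"y":0,"z":0,"ax":0,"ay":0,"az":0,"hand":15},
  ],
)

```text
clock: 2.85
eef_pos: [461.6, -215.3, 35.6]
tcp_rot: [3.14, -0.002, -0.0]
contact_force: [-1.4, -1.5, 5.6]
opening: 0.235
grasp_force: 58.4
```

>>> drive_tool(
  plan=[
    {"x":0,"y":0,"z":-0.2,"ax":0,"ay":0,"az":0,"hand":15},
    {"x":0,"y":0,"z":-0.6,"ax":0,"ay":0,"az":0,"hand":15},
    {"x":0,"y":0,"z":-1.1,"ax":0,"ay":0,"az":0,"hand":15},
    {"x":0,"y":-0.3,"z":-1.6,"ax":0,"ay":0,"az":0,"hand":15},
    {"x":0,"y":-0.8,"z":-2.1,"ax":0,"ay":0,"az":0,"hand":15},
    {"x":0,"y":-1.4,"z":-2.5,"ax":0,"ay":0,"az":0,"hand":15},
    {"x":0,"y":-2.1,"z":-2.8,"ax":0,"ay":0,"az":0,"hand":15},
    {"x":0,"y":-2.7,"z":-3.0,"ax":0,"ay":0,"az":0,"hand":15},
  ],
)

```text
clock: 3.65
eef_pos: [461.2, -78.4, 186.6]
tcp_rot: [3.141, -0.003, -0.001]
contact_force: [-0.9, 0.2, -1.1]
opening: 0.238
grasp_force: 58.8
```

>>> drive_tool(
  plan=[
    {"x":0,"y":-0.8,"z":0,"ax":0,"ay":0,"az":0,"hand":15},
    {"x":0,"y":-1.6,"z":0,"ax":0,"ay":0,"az":0,"hand":15},
    {"x":0,"y":-2.4,"z":0,"ax":0,"ay":0,"az":0,"hand":15},
    {"x":0,"y":-3.2,"z":0,"ax":0,"ay":0,"az":0,"hand":15},
    {"x":0,"y":-4.0,"z":0,"ax":0,"ay":0,"az":0,"hand":15},
    {"x":0,"y":-4.8,"z":0,"ax":0,"ay":0,"az":0,"hand":15},
    {"x":0,"y":-5.5,"z":0,"ax":0,"ay":0,"az":0,"hand":15},
    {"x":0,"y":-6.0,"z":0,"ax":0,"ay":0,"az":0,"hand":15},
  ],
)

```text
clock: 4.45
eef_pos: [460.8, 222.7, 185.4]
tcp_rot: [-3.141, -0.001, 0.001]
contact_force: [0.0, 0.2, -0.7]
opening: 0.236
grasp_force: 58.8
```

>>> drive_tool(
  plan=[
    {"x":-0.1,"y":-0.7,"z":0,"ax":0,"ay":0,"az":0,"hand":15},
    {"x":-0.17,"y":-1.4,"z":0.2,"ax":0,"ay":0,"az":0,"hand":15},
    {"x":-0.17,"y":-1.9,"z":0.6,"ax":0,"ay":0,"az":0,"hand":15},
    {"x":-0.17,"y":-2.15,"z":1.1,"ax":0,"ay":0,"az":0,"hand":15},
    {"x":-0.17,"y":-2.15,"z":1.4,"ax":0,"ay":0,"az":0,"hand":15},
    {"x":-0.17,"y":-2.15,"z":1.4,"ax":0,"ay":0,"az":0,"hand":15},
    {"x":-0.17,"y":-2.15,"z":1.4,"ax":0,"ay":0,"az":0,"hand":15},
    {"x":-0.17,"y":-2.15,"z":1.4,"ax":0,"ay":0,"az":0,"hand":15},
  ],
)

```text
clock: 5.25
eef_pos: [453.3, 327.9, 115.7]
tcp_rot: [-3.141, -0.001, -0.001]
contact_force: [1.0, 0.4, -0.7]
opening: 0.231
grasp_force: 58.9
```

Run:
```python
from h import *
s=monitor.sense();print(s["eef_pos"].round(1),s["tcp_rot"].round(4))
c=imaging.camera_info("wrist")
im=imaging.grab_frame("wrist").copy()
for X,col in [((452,329.3,66),(255,0,0)),((587.1,327.9,76),(0,0,255))]:
    rad=40 if col[0] else 50
    for a in np.linspace(0,6.28,60):
        q=px(c,np.array(X)+[rad*np.cos(a),rad*np.sin(a),0]); cv2.circle(im,tuple(int(i) for i in q),1,col,-1)
p=np.array([*s["eef_pos"][:2],s["eef_pos"][2]-5])
for a in np.linspace(0,6.28,60):
    q=px(c,p+[44*np.cos(a),44*np.sin(a),0]); cv2.circle(im,tuple(int(i) for i in q),1,(0,255,0),-1)
cv2.imwrite("pics/w2.png",im[:,:,::-1])
```

```text
[453.3 327.9 115.7] [-3.1405e+00 -1.5000e-03 -9.0000e-04]
```

View pics/w2.png

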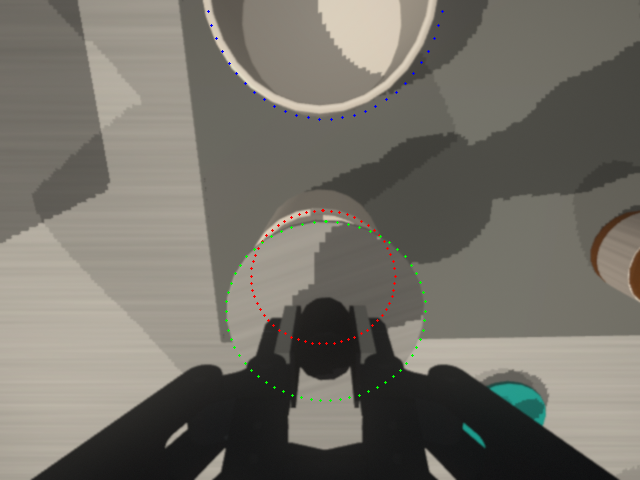

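The wrist picture shows the held disc centred on the tool (green). The medium rim top is at (315,208) against 210 predicted. The large rim's near edge is at (320,109) against 119 predicted, so the large pot is at about (591,330).

>>> drive_tool(
  plan=[
    {"x":0,"y":-0.05,"z":0.2,"ax":0,"ay":0,"az":0,"hand":15},
    {"x":0,"y":-0.05,"z":0.4,"ax":0,"ay":0,"az":0,"hand":15},
    {"x":0,"y":-0.05,"z":0.6,"ax":0,"ay":0,"az":0,"hand":15},
    {"x":0,"y":-0.05,"z":0.68,"ax":0,"ay":0,"az":0,"hand":15},
    {"x":0,"y":-0.05,"z":0.73,"ax":0,"ay":0,"az":0,"hand":15},
    {"x":0,"y":-0.05,"z":0.77,"ax":0,"ay":0,"az":0,"hand":15},
    {"x":0,"y":-0.05,"z":0.79,"ax":0,"ay":0,"az":0,"hand":15},
    {"x":0,"y":-0.05,"z":0.79,"ax":0,"ay":0,"az":0,"hand":15},
  ],
)

```text
clock: 6.1
eef_pos: [452.6, 330.3, 75.6]
tcp_rot: [3.142, 0.0, -0.0]
contact_force: [-3.7, -1.8, 7.3]
opening: 0.237
grasp_force: 59.8
```

>>> drive_tool(
  plan=[
    {"x":0,"y":0,"z":0.01,"ax":0,"ay":0,"az":0,"hand":15},
    {"x":0,"y":0,"z":0.01,"ax":0,"ay":0,"az":0,"hand":25},
    {"x":0,"y":0,"z":0.01,"ax":0,"ay":0,"az":0,"hand":35},
    {"x":0,"y":0,"z":0.01,"ax":0,"ay":0,"az":0,"hand":50},
    {"x":0,"y":0,"z":0.01,"ax":0,"ay":0,"az":0,"hand":50},
    {"x":0,"y":0,"z":-0.3,"ax":0,"ay":0,"az":0,"hand":50},
    {"x":0,"y":0,"z":-0.9,"ax":0,"ay":0,"az":0,"hand":50},
    {"x":0,"y":0,"z":-1.7,"ax":0,"ay":0,"az":0,"hand":50},
  ],
)

```text
clock: 6.9
eef_pos: [451.5, 329.5, 159.1]
tcp_rot: [3.139, 0.003, -0.0]
contact_force: [0.5, 1.0, 1.9]
opening: 0.585
grasp_force: 0.0
```

>>> drive_tool(
  plan=[
    {"x":0,"y":0.5,"z":-0.3,"ax":0,"ay":0,"az":0,"hand":50},
    {"x":0,"y":1.3,"z":-0.3,"ax":0,"ay":0,"az":0,"hand":50},
    {"x":0,"y":2.1,"z":-0.3,"ax":0,"ay":0,"az":0,"hand":50},
    {"x":0.1,"y":3.0,"z":-0.3,"ax":0,"ay":0,"az":0,"hand":50},
    {"x":0.2,"y":3.9,"z":-0.3,"ax":0,"ay":0,"az":0,"hand":50},
    {"x":0.21,"y":4.8,"z":-0.3,"ax":0,"ay":0,"az":0,"hand":50},
    {"x":0.21,"y":5.6,"z":-0.3,"ax":0,"ay":0,"az":0,"hand":50},
    {"x":0.21,"y":6.3,"z":-0.3,"ax":0,"ay":0,"az":0,"hand":50},
  ],
)

```text
clock: 7.7
eef_pos: [462.7, 13.4, 174.9]
tcp_rot: [3.141, -0.0, -0.001]
contact_force: [0.3, 0.3, 0.5]
opening: 0.585
grasp_force: 0.0
```

>>> drive_tool(
  plan=[
    {"x":0,"y":0.7,"z":0.2,"ax":0,"ay":0,"az":0,"hand":50},
    {"x":0,"y":1.3,"z":0.6,"ax":0,"ay":0,"az":0,"hand":50},
    {"x":0,"y":1.8,"z":1.0,"ax":0,"ay":0,"az":0,"hand":50},
    {"x":0,"y":2.03,"z":1.4,"ax":0,"ay":0,"az":0,"hand":50},
    {"x":0,"y":2.03,"z":1.5,"ax":0,"ay":0,"az":0,"hand":50},
    {"x":0,"y":2.03,"z":1.5,"ax":0,"ay":0,"az":0,"hand":50},
    {"x":0,"y":2.03,"z":1.5,"ax":0,"ay":0,"az":0,"hand":50},
    {"x":0,"y":2.03,"z":1.5,"ax":0,"ay":0,"az":0,"hand":50},
  ],
)

```text
clock: 8.5
eef_pos: [463.6, -85.6, 100.7]
tcp_rot: [3.141, -0.001, 0.001]
contact_force: [-0.1, 0.2, -0.3]
opening: 0.587
grasp_force: 0.0
```

Run:
```python
from h import *
s=monitor.sense();print(s["eef_pos"].round(1),s["tcp_rot"].round(4))
im=imaging.grab_frame("top"); cw=imaging.camera_info("top")
a=cv2.resize(im[115:280,95:260],(600,600),interpolation=cv2.INTER_CUBIC)
c=imaging.camera_info("wrist")
b=imaging.grab_frame("wrist").copy()
print(px(c,[461.1,-86.7,60]),px(c,[588.5,-89.2,60]))
cv2.imwrite("pics/c3.png",np.hstack([cv2.resize(a,(400,400)),cv2.resize(b,(400,400))])[:,:,::-1])
```

```text
[463.6 -85.6 100.7] [ 3.1414e+00 -1.5000e-03  6.0000e-04]
[327.54214881 290.11191118] [333.88054388  17.82212215]
```

View pics/c3.png

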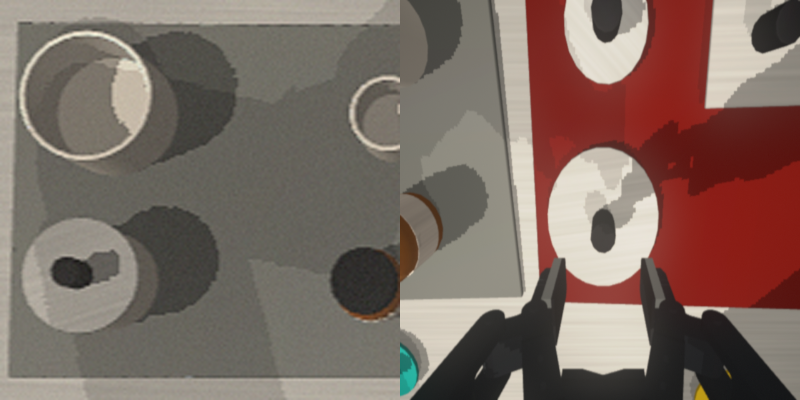

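The medium lid is seated; in the left tile its disc is centred at (79,274) over the pot. In the right tile the large knob is at (602,240), which puts it within 1–2 mm. I'll descend now.

>>> drive_tool(
  plan=[
    {"x":-0.02,"y":0,"z":0.4,"ax":0,"ay":0,"az":0,"hand":50},
    {"x":-0.02,"y":0,"z":0.8,"ax":0,"ay":0,"az":0,"hand":50},
    {"x":-0.02,"y":0,"z":1.15,"ax":0,"ay":0,"az":0,"hand":50},
    {"x":-0.02,"y":0,"z":1.31,"ax":0,"ay":0,"az":0,"hand":50},
    {"x":-0.02,"y":0,"z":1.31,"ax":0,"ay":0,"az":0,"hand":50},
    {"x":-0.02,"y":0,"z":1.31,"ax":0,"ay":0,"az":0,"hand":15},
    {"x":-0.02,"y":0,"z":1.31,"ax":0,"ay":0,"az":0,"hand":15},
    {"x":-0.02,"y":0,"z":1.31,"ax":0,"ay":0,"az":0,"hand":15},
  ],
  grip_force=80,
)

```text
clock: 9.4
eef_pos: [462.6, -86.3, 35.4]
tcp_rot: [3.141, -0.002, -0.0]
contact_force: [-1.2, -0.3, 5.5]
opening: 0.23
grasp_force: 78.0
```

>>> drive_tool(
  plan=[
    {"x":0,"y":0,"z":0,"ax":0,"ay":0,"az":0,"hand":15},
    {"x":0,"y":0,"z":0,"ax":0,"ay":0,"az":0,"hand":15},
    {"x":0,"y":0,"z":0,"ax":0,"ay":0,"az":0,"hand":15},
  ],
)

```text
clock: 9.7
eef_pos: [462.6, -86.3, 35.4]
tcp_rot: [3.141, -0.002, -0.0]
contact_force: [-1.2, 1.0, 5.4]
opening: 0.229
grasp_force: 78.0
```

>>> drive_tool(
  plan=[
    {"x":0,"y":0,"z":-0.2,"ax":0,"ay":0,"az":0,"hand":15},
    {"x":0,"y":0,"z":-0.6,"ax":0,"ay":0,"az":0,"hand":15},
    {"x":0,"y":0,"z":-1.1,"ax":0,"ay":0,"az":0,"hand":15},
    {"x":0,"y":-0.3,"z":-1.6,"ax":0,"ay":0,"az":0,"hand":15},
    {"x":0.2,"y":-0.7,"z":-2.1,"ax":0,"ay":0,"az":0,"hand":15},
    {"x":0.5,"y":-1.2,"z":-2.5,"ax":0,"ay":0,"az":0,"hand":15},
    {"x":0.8,"y":-1.8,"z":-2.8,"ax":0,"ay":0,"az":0,"hand":15},
    {"x":1.1,"y":-2.4,"z":-3.0,"ax":0,"ay":0,"az":0,"hand":15},
  ],
)

```text
clock: 10.5
eef_pos: [518.0, 34.8, 187.0]
tcp_rot: [-3.141, -0.003, -0.001]
contact_force: [0.2, -0.9, -1.7]
opening: 0.231
grasp_force: 78.4
```

>>> drive_tool(
  plan=[
    {"x":0.3,"y":-0.7,"z":0,"ax":0,"ay":0,"az":0,"hand":15},
    {"x":0.6,"y":-1.4,"z":0,"ax":0,"ay":0,"az":0,"hand":15},
    {"x":0.8,"y":-2.2,"z":0,"ax":0,"ay":0,"az":0,"hand":15},
    {"x":1.0,"y":-3.0,"z":0,"ax":0,"ay":0,"az":0,"hand":15},
    {"x":1.2,"y":-3.8,"z":0,"ax":0,"ay":0,"az":0,"hand":15},
    {"x":1.4,"y":-4.6,"z":0,"ax":0,"ay":0,"az":0,"hand":15},
    {"x":1.47,"y":-5.3,"z":0,"ax":0,"ay":0,"az":0,"hand":15},
    {"x":1.47,"y":-5.7,"z":0,"ax":0,"ay":0,"az":0,"hand":15},
  ],
)

```text
clock: 11.3
eef_pos: [590.7, 321.4, 185.3]
tcp_rot: [-3.141, -0.001, 0.001]
contact_force: [0.3, -0.0, -1.0]
opening: 0.231
grasp_force: 78.4
```

>>> drive_tool(
  plan=[
    {"x":0,"y":-0.23,"z":0.2,"ax":0,"ay":0,"az":0,"hand":15},
    {"x":0,"y":-0.23,"z":0.5,"ax":0,"ay":0,"az":0,"hand":15},
    {"x":0,"y":-0.23,"z":0.9,"ax":0,"ay":0,"az":0,"hand":15},
    {"x":0,"y":-0.23,"z":1.2,"ax":0,"ay":0,"az":0,"hand":15},
    {"x":0,"y":-0.23,"z":1.2,"ax":0,"ay":0,"az":0,"hand":15},
    {"x":0,"y":-0.23,"z":1.2,"ax":0,"ay":0,"az":0,"hand":15},
    {"x":0,"y":-0.23,"z":1.2,"ax":0,"ay":0,"az":0,"hand":15},
  ],
)

```text
clock: 12.0
eef_pos: [591.3, 330.0, 125.1]
tcp_rot: [-3.141, -0.001, -0.001]
contact_force: [0.5, -0.6, -2.0]
opening: 0.229
grasp_force: 78.4
```

Run:
```python
from h import *
s=monitor.sense();print(s["eef_pos"].round(1),s["tcp_rot"].round(4))
c=imaging.camera_info("wrist")
im=imaging.grab_frame("wrist").copy()
for a in np.linspace(0,6.28,80):
    for P,rad,col in [(np.array([591,330,76]),50,(255,0,0)),(s["eef_pos"]-[0,0,5],54,(0,255,0))]:
        q=px(c,P+[rad*np.cos(a),rad*np.sin(a),0]); cv2.circle(im,tuple(int(i) for i in q),1,col,-1)
cv2.imwrite("pics/w4.png",im[:,:,::-1])
```

```text
[591.3 330.  125.1] [-3.1411e+00 -1.0000e-03 -1.0000e-03]
```

View pics/w4.png

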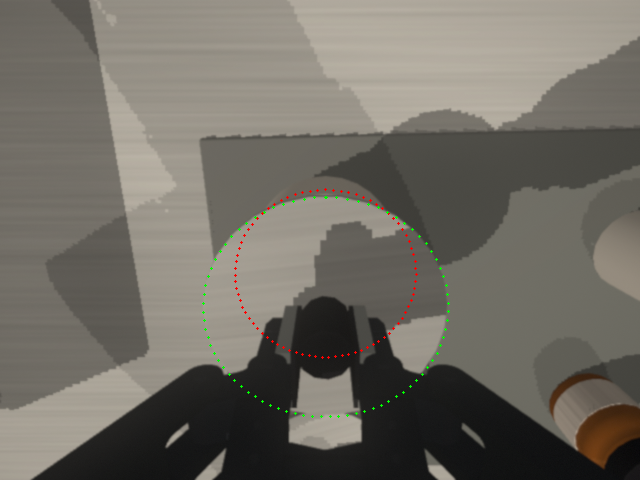

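The wrist picture shows the disc edge (325,197) hiding the large rim, so the pot is nearer x≈588. I'll shift slightly and lower.

>>> drive_tool(
  plan=[
    {"x":-0.06,"y":0.02,"z":0.2,"ax":0,"ay":0,"az":0,"hand":15},
    {"x":-0.06,"y":0.02,"z":0.4,"ax":0,"ay":0,"az":0,"hand":15},
    {"x":-0.06,"y":0.02,"z":0.6,"ax":0,"ay":0,"az":0,"hand":15},
    {"x":-0.06,"y":0.02,"z":0.68,"ax":0,"ay":0,"az":0,"hand":15},
    {"x":-0.06,"y":0.02,"z":0.73,"ax":0,"ay":0,"az":0,"hand":15},
    {"x":-0.06,"y":0.02,"z":0.77,"ax":0,"ay":0,"az":0,"hand":15},
    {"x":-0.06,"y":0.02,"z":0.79,"ax":0,"ay":0,"az":0,"hand":15},
    {"x":-0.06,"y":0.02,"z":0.79,"ax":0,"ay":0,"az":0,"hand":15},
  ],
)

```text
clock: 12.85
eef_pos: [587.8, 329.4, 85.5]
tcp_rot: [-3.141, -0.0, -0.0]
contact_force: [-1.6, -0.9, 3.2]
opening: 0.228
grasp_force: 78.8
```

>>> drive_tool(
  plan=[
    {"x":0,"y":0,"z":0.01,"ax":0,"ay":0,"az":0,"hand":15},
    {"x":0,"y":0,"z":0.01,"ax":0,"ay":0,"az":0,"hand":25},
    {"x":0,"y":0,"z":0.01,"ax":0,"ay":0,"az":0,"hand":35},
    {"x":0,"y":0,"z":0.01,"ax":0,"ay":0,"az":0,"hand":50},
    {"x":0,"y":0,"z":0.01,"ax":0,"ay":0,"az":0,"hand":50},
    {"x":0,"y":0,"z":-0.3,"ax":0,"ay":0,"az":0,"hand":50},
    {"x":0,"y":0,"z":-0.9,"ax":0,"ay":0,"az":0,"hand":50},
    {"x":0,"y":0,"z":-1.7,"ax":0,"ay":0,"az":0,"hand":50},
  ],
)

```text
clock: 13.65
eef_pos: [586.7, 328.7, 170.0]
tcp_rot: [3.14, 0.003, -0.0]
contact_force: [-0.6, 0.8, 0.4]
opening: 0.586
grasp_force: 0.0
```

>>> drive_tool(
  plan=[
    {"x":0,"y":0.5,"z":0,"ax":0,"ay":0,"az":0,"hand":50},
    {"x":0,"y":1.3,"z":0,"ax":0,"ay":0,"az":0,"hand":50},
    {"x":0,"y":2.1,"z":0,"ax":0,"ay":0,"az":0,"hand":50},
    {"x":0,"y":3.0,"z":0,"ax":0,"ay":0,"az":0,"hand":50},
    {"x":0,"y":3.9,"z":0,"ax":0,"ay":0,"az":0,"hand":50},
    {"x":0,"y":4.8,"z":0,"ax":0,"ay":0,"az":0,"hand":50},
    {"x":0,"y":5.6,"z":0,"ax":0,"ay":0,"az":0,"hand":50},
    {"x":0,"y":6.3,"z":0,"ax":0,"ay":0,"az":0,"hand":50},
  ],
)

```text
clock: 14.45
eef_pos: [587.6, 12.2, 171.1]
tcp_rot: [3.141, -0.001, -0.001]
contact_force: [0.3, -0.5, 0.1]
opening: 0.588
grasp_force: 0.0
```

>>> drive_tool(
  plan=[
    {"x":0,"y":0.7,"z":0.2,"ax":0,"ay":0,"az":0,"hand":50},
    {"x":0,"y":1.3,"z":0.6,"ax":0,"ay":0,"az":0,"hand":50},
    {"x":0,"y":1.8,"z":1.0,"ax":0,"ay":0,"az":0,"hand":50},
    {"x":0,"y":2.05,"z":1.3,"ax":0,"ay":0,"az":0,"hand":50},
    {"x":0,"y":2.05,"z":1.4,"ax":0,"ay":0,"az":0,"hand":50},
    {"x":0,"y":2.05,"z":1.4,"ax":0,"ay":0,"az":0,"hand":50},
    {"x":0,"y":2.05,"z":1.4,"ax":0,"ay":0,"az":0,"hand":50},
    {"x":0,"y":2.05,"z":1.4,"ax":0,"ay":0,"az":0,"hand":50},
  ],
)

```text
clock: 15.25
eef_pos: [588.2, -87.2, 100.7]
tcp_rot: [3.142, -0.001, 0.001]
contact_force: [0.2, 0.3, 0.6]
opening: 0.586
grasp_force: 0.0
```

Run:
```python
from h import *
s=monitor.sense();print(s["eef_pos"].round(1),s["tcp_rot"].round(4))
im=imaging.grab_frame("top")
a=im[115:280,95:310]
c=imaging.camera_info("wrist")
b=imaging.grab_frame("wrist").copy()
for P,rad in [(np.array([588.5,-88.7,60]),11),(np.array([588.5,-88.7,30]),34)]:
  for t in np.linspace(0,6.28,40):
    q=px(c,P+[rad*np.cos(t),rad*np.sin(t),0]); cv2.circle(b,tuple(int(i) for i in q),1,(255,0,0),-1)
cv2.imwrite("pics/c5.png",np.hstack([cv2.resize(a,(400,307)),cv2.resize(b,(400,307))])[:,:,::-1])
```

```text
[588.2 -87.2 100.7] [ 3.1415e+00 -1.4000e-03  8.0000e-04]
```

View pics/c5.png

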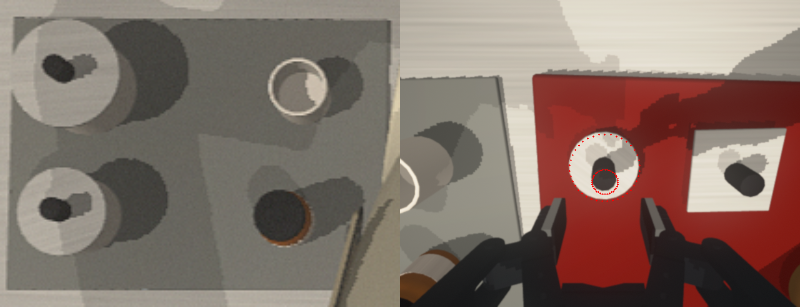

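Both lids are seated (left tile, discs at (65,73) and (62,211)), and the small knob at (604,182) matches the prediction. Grasp the small lid.

>>> drive_tool(
  plan=[
    {"x":0.01,"y":0,"z":0.4,"ax":0,"ay":0,"az":0,"hand":50},
    {"x":0.01,"y":0,"z":0.8,"ax":0,"ay":0,"az":0,"hand":50},
    {"x":0.01,"y":0,"z":1.15,"ax":0,"ay":0,"az":0,"hand":50},
    {"x":0.01,"y":0,"z":1.31,"ax":0,"ay":0,"az":0,"hand":50},
    {"x":0.01,"y":0,"z":1.31,"ax":0,"ay":0,"az":0,"hand":50},
    {"x":0.01,"y":0,"z":1.31,"ax":0,"ay":0,"az":0,"hand":15},
    {"x":0.01,"y":0,"z":1.31,"ax":0,"ay":0,"az":0,"hand":15},
    {"x":0.01,"y":0,"z":1.31,"ax":0,"ay":0,"az":0,"hand":15},
  ],
  grip_force=60,
)

```text
clock: 16.15
eef_pos: [588.8, -88.3, 35.5]
tcp_rot: [3.141, -0.002, -0.0]
contact_force: [-1.0, 1.3, 4.6]
opening: 0.233
grasp_force: 58.7
```

>>> drive_tool(
  plan=[
    {"x":0,"y":0,"z":0,"ax":0,"ay":0,"az":0,"hand":15},
    {"x":0,"y":0,"z":0,"ax":0,"ay":0,"az":0,"hand":15},
    {"x":0,"y":0,"z":0,"ax":0,"ay":0,"az":0,"hand":15},
  ],
)

```text
clock: 16.45
eef_pos: [588.7, -88.3, 35.4]
tcp_rot: [3.141, -0.002, -0.001]
contact_force: [-1.0, 1.5, 6.3]
opening: 0.237
grasp_force: 58.8
```

>>> drive_tool(
  plan=[
    {"x":0,"y":0,"z":-0.2,"ax":0,"ay":0,"az":0,"hand":15},
    {"x":0,"y":0,"z":-0.6,"ax":0,"ay":0,"az":0,"hand":15},
    {"x":0,"y":0,"z":-1.1,"ax":0,"ay":0,"az":0,"hand":15},
    {"x":0,"y":-0.3,"z":-1.5,"ax":0,"ay":0,"az":0,"hand":15},
    {"x":0,"y":-0.7,"z":-1.9,"ax":0,"ay":0,"az":0,"hand":15},
    {"x":0,"y":-1.2,"z":-2.0,"ax":0,"ay":0,"az":0,"hand":15},
    {"x":0,"y":-1.8,"z":-2.0,"ax":0,"ay":0,"az":0,"hand":15},
    {"x":0,"y":-2.4,"z":-2.0,"ax":0,"ay":0,"az":0,"hand":15},
  ],
)

```text
clock: 17.25
eef_pos: [588.1, 32.6, 135.5]
tcp_rot: [-3.142, -0.001, -0.001]
contact_force: [0.2, 0.2, -0.8]
opening: 0.236
grasp_force: 58.7
```

>>> drive_tool(
  plan=[
    {"x":-0.04,"y":-0.5,"z":0,"ax":0,"ay":0,"az":0,"hand":15},
    {"x":-0.08,"y":-1.0,"z":0.1,"ax":0,"ay":0,"az":0,"hand":15},
    {"x":-0.08,"y":-1.3,"z":0.3,"ax":0,"ay":0,"az":0,"hand":15},
    {"x":-0.08,"y":-1.4,"z":0.5,"ax":0,"ay":0,"az":0,"hand":15},
    {"x":-0.08,"y":-1.4,"z":0.6,"ax":0,"ay":0,"az":0,"hand":15},
    {"x":-0.08,"y":-1.4,"z":0.6,"ax":0,"ay":0,"az":0,"hand":15},
    {"x":-0.08,"y":-1.4,"z":0.6,"ax":0,"ay":0,"az":0,"hand":15},
    {"x":-0.08,"y":-1.4,"z":0.6,"ax":0,"ay":0,"az":0,"hand":15},
  ],
)

```text
clock: 18.05
eef_pos: [584.3, 101.0, 104.5]
tcp_rot: [3.142, -0.0, -0.001]
contact_force: [0.1, -0.1, -0.3]
opening: 0.232
grasp_force: 58.7
```

Run:
```python
from h import *
s=monitor.sense();print(s["eef_pos"].round(1),s["tcp_rot"].round(4))
c=imaging.camera_info("wrist")
im=imaging.grab_frame("wrist").copy()
for a in np.linspace(0,6.28,80):
    for P,rad,col in [(np.array([584,101,56]),30,(255,0,0)),(s["eef_pos"]-[0,0,5],34,(0,255,0))]:
        q=px(c,P+[rad*np.cos(a),rad*np.sin(a),0]); cv2.circle(im,tuple(int(i) for i in q),1,col,-1)
cv2.imwrite("pics/w6.png",im[:,:,::-1])
```

```text
[584.3 101.  104.5] [ 3.1416e+00 -3.0000e-04 -1.4000e-03]
```

View pics/w6.png

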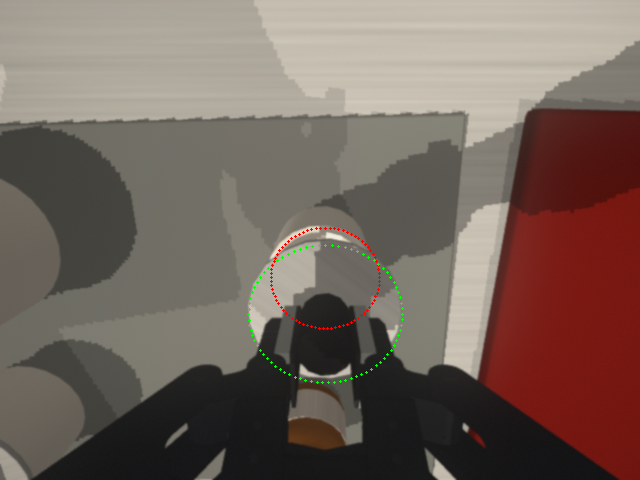

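The wrist picture shows the small rim top at (320,226) against 228 predicted, and the lid is centred. I'll lower it.

>>> drive_tool(
  plan=[
    {"x":0.02,"y":-0.02,"z":0.2,"ax":0,"ay":0,"az":0,"hand":15},
    {"x":0.02,"y":-0.02,"z":0.4,"ax":0,"ay":0,"az":0,"hand":15},
    {"x":0.02,"y":-0.02,"z":0.6,"ax":0,"ay":0,"az":0,"hand":15},
    {"x":0.02,"y":-0.02,"z":0.68,"ax":0,"ay":0,"az":0,"hand":15},
    {"x":0.02,"y":-0.02,"z":0.73,"ax":0,"ay":0,"az":0,"hand":15},
    {"x":0.02,"y":-0.02,"z":0.77,"ax":0,"ay":0,"az":0,"hand":15},
    {"x":0.02,"y":-0.02,"z":0.79,"ax":0,"ay":0,"az":0,"hand":15},
    {"x":0.02,"y":-0.02,"z":0.79,"ax":0,"ay":0,"az":0,"hand":15},
  ],
)

```text
clock: 18.9
eef_pos: [585.2, 102.8, 65.5]
tcp_rot: [-3.142, -0.0, -0.0]
contact_force: [-2.0, 0.4, 4.8]
opening: 0.233
grasp_force: 59.3
```

>>> drive_tool(
  plan=[
    {"x":0,"y":0,"z":0.01,"ax":0,"ay":0,"az":0,"hand":15},
    {"x":0,"y":0,"z":0.01,"ax":0,"ay":0,"az":0,"hand":25},
    {"x":0,"y":0,"z":0.01,"ax":0,"ay":0,"az":0,"hand":35},
    {"x":0,"y":0,"z":0.01,"ax":0,"ay":0,"az":0,"hand":50},
    {"x":0,"y":0,"z":0.01,"ax":0,"ay":0,"az":0,"hand":50},
    {"x":0,"y":0,"z":-0.3,"ax":0,"ay":0,"az":0,"hand":50},
    {"x":0,"y":0,"z":-0.9,"ax":0,"ay":0,"az":0,"hand":50},
    {"x":0,"y":0,"z":-1.7,"ax":0,"ay":0,"az":0,"hand":50},
  ],
)

```text
clock: 19.7
eef_pos: [583.9, 102.5, 150.2]
tcp_rot: [3.141, 0.003, -0.0]
contact_force: [0.1, 0.2, 0.2]
opening: 0.586
grasp_force: 0.0
```

>>> drive_tool(
  plan=[
    {"x":0,"y":0.6,"z":-0.5,"ax":0,"ay":0,"az":0,"hand":50},
    {"x":0,"y":1.3,"z":-0.8,"ax":0,"ay":0,"az":0,"hand":50},
    {"x":0,"y":2.0,"z":-1,"ax":0,"ay":0,"az":0,"hand":50},
    {"x":0,"y":2.8,"z":-1,"ax":0,"ay":0,"az":0,"hand":50},
    {"x":0,"y":3.6,"z":-1,"ax":0,"ay":0,"az":0,"hand":50},
    {"x":0,"y":4.2,"z":-1,"ax":0,"ay":0,"az":0,"hand":50},
    {"x":0,"y":4.5,"z":-1,"ax":0,"ay":0,"az":0,"hand":50},
    {"x":0,"y":4.5,"z":-1,"ax":0,"ay":0,"az":0,"hand":50},
  ],
)

```text
clock: 20.5
eef_pos: [585.0, -123.9, 200.6]
tcp_rot: [3.141, -0.001, -0.003]
contact_force: [-0.3, 0.2, -0.4]
opening: 0.587
grasp_force: 0.0
```

Run:
```python
from h import *
im=imaging.grab_frame("top").copy(); c=imaging.camera_info("top"); sc=imaging.grab_frame("scene")
a=cv2.resize(im[115:280,95:310],(800,614),interpolation=cv2.INTER_CUBIC)[:600]
b=cv2.resize(sc[230:460,250:560],(400,297))
cv2.imwrite("pics/end.png",np.hstack([cv2.resize(a,(400,300))[:297],b])[:,:,::-1])
```

```text
(no output)
```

View pics/end.png

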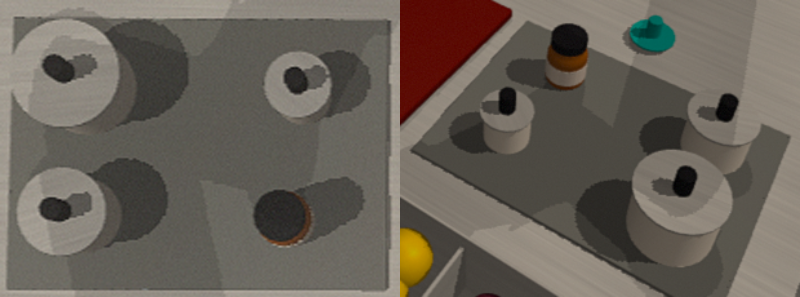

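The picture shows all three lids flat on their pots. The disc centres, at about (130,154), (128,228) and (255,162) in the top image, match the rim centres.

```bash
python3 -c "
from rig import r
print(r.sign_off())"
```

```text
the job is handed in; nothing more can be done
None
```

I seated all three round lids on the pots of their own size and handed the job in at about 20.6 s; the final pictures show each lid flat and centred, but the sign-off returned no verdict.

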